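# Rock the lemon tub to pour it out

### The job

Pour both lemons out of the heavy blue stoneware tub into the wooden tray beside it. The tub is too heavy to lift: take it by its brass bar handle and rock it forward on its bottom edge, which stays down on the worktop, until the lemons roll out, then ease it back until it stands flat on its base where it stood, and let go.

Things in the scene. Friction and masses are not known exactly. Their poses are not given: they have to be found in the camera images.
- tub: heavy blue stoneware tub, loose, about 2 kg, open on top: 130 (its x) x 210 (its y) x 120 mm. Its low end (85 mm high lip) pours along its -y, over the tray; inside, a 40-degree ramp climbs to the lip, so the lemons roll out by 55 to 70 degrees of rocking. Origin: middle of the bottom edge at that end, on the worktop, on which it rocks (axis its x, positive turn pours). z up
- tub_handle (a point): centre of the brass bar handle behind the tub: round, 12 mm thick, free for 80 mm along the tub's x, 40 mm off the back wall (130 mm high). Fixed to the tub 250 mm behind its origin (+y) and 125 mm up; the bar can turn between finger pads, so the hand may stay pointing down. Let go below 70 degrees, the tub falls back on its base. Axes as the tub's
- lemon_1_center (a point): centre of a yellow lemon, 82 x 54 x 50 mm, 0.1 kg, at first lying across the tub on its inner floor
- lemon_2_center (a point): centre of the other yellow lemon, 75 x 50 x 47 mm, 0.09 kg, at first lying across the tub on its inner floor beside lemon_1
- tray: light wooden tray with a cork floor, fixed, 200 mm (its x) by 220 mm (its y) outside, walls 10 mm thick and 35 mm high, but only 14 mm high at the +y end, which faces the tub's pouring end at about 50 mm. Origin at the centre of its underside; floor 6 mm up
Not all that is in view belongs to the job. What is shaped like the part that bears lemon_1_center but green or purple is not meant.

How it is judged:
By the outcome, as a careful person would: the job done as asked, in the order asked, and still so for the second after the job is handed in, with the robot touching nothing.
It also fails if it takes over 51 s, if anything falls off the work surface, if the arm or the gripper's body presses on something with over 40 N, if the wrist force passes 120 N, or if a joint passes its speed limit or range.

### The arm

A 6-joint arm with a two-finger parallel gripper is mounted at the origin on a cart in front of the work surface, level with it; the furniture and walls round the work are solid. World frame = base frame: x ahead of the robot, y to its left, z up, the work surface at z = 0. Lengths are in mm, angles in rad, forces in N, time in s.
With the tool pointing down it reaches from about 275 to 775 mm from the base axis. Payload 14.6 kg.
Tool frame: the origin (TCP) lies at the centre of the arm's flange, where the gripper is bolted on; the fingertips stand 173 mm ahead of it and the grasp point (between the pads) lies 155 mm ahead of it; z points along the fingers, y is the line along which they close (so a half turn about z gives the same grasp; the last joint's range is limited). The gripper opens to 85 mm and grips with 20 to 120 N. Pads are 22 mm wide; open, the fingers measure 114 mm over their backs; the gripper's body (76 mm by 85 mm) begins 54 mm behind the grasp point. The pads swing forward as they close: fully open they stand 13 mm farther back than shut.
Start: joints at [-1.37, 0.263, -0.048, 1.259, 0, 1.415], TCP at [182.873, -492.124, 404.678] pointing down, gripper open.
Joint ranges: [-2.65, 2.65], [-0.89, 1.7], [-1.18, 1.37], [-2.13, 2.11], [-1.35, 1.29], [-3.14, 3.14]. Speed limits (rad/s): [1.89, 1.89, 2.57, 2.79, 3.14, 3.14].

### API

Orientations are given as a 3x3 rotation matrix whose columns are the frame's x, y, z axes.
In Python, from rig import sensors, optics, order gives the robot as it stands.
- The arm moves only by the tool send_rows, never from a script. Its argument "plan" is one flat list of numbers, 7 for each row, row after row: the turn, a rotation vector about the tool's x, y, z in rad, then the shift along the tool's x, y, z in m, then the finger opening in m, from 0 to 0.0854. A call has 1 to 8 rows; each row shifts and turns the commanded pose from where the row before left it, along the tool's axes as they then stand; what a row does not reach is not made up. A row lasts 1/10 s, in which the tool goes at most 50 mm and 8.59 degrees, less where a joint would pass 70% of its speed; a pose out of reach is approached as far as the arm can. A call with a gripper value outside its range is refused whole. The fingers move at their own pace and stop on an object; "newtons" is the grip in N (left out, the last holds). Time passes only in rows, so rows that do not move let the fingers close. It gives the time, the measured TCP pose, the force, the opening and the grip force at its end, in the units of the state.
- sensors.get_obs(): the state, without advancing time (a new reading comes with each control period).
- optics.get_image(name): name is "scene" or "top" or "wrist"; returns a dict with "image" (420x560x3 uint8, red, green, blue), "camera_matrix" (3x3 intrinsics, pixels), "origin" and "orientation" of the camera in the world. Camera axes: x right, y up, looking along -z (the intrinsics and any distortion apply to the point x, -y, -z); pixel columns grow to the right and rows downward; lengths in mm; the calibration is good to about 2 mm. A picture is of the moment at which its call begins. There is no depth.
- order.hand_in(): hands the job in; it is judged then, once.
The state is a dict: "t": time; "qpos": joint angles; "qd": joint speeds; "joint_efforts": joint torques, N m; "tcp_pos": TCP position; "orientation": TCP orientation; "ft_force": force on the tool from outside, world axes, zero at the start; "ft_torque": the same for the moment, N m; "finger_gap": finger opening in mm; "grasp_force": force on a finger pad.
Only numpy, scipy, OpenCV 4.12 (cv2) and the standard library are available. Lean on these libraries where they do the work, as an engineer would, in place of code of your own. Each camera call takes 0.05 s, during which the arm holds its last target. There are 200 camera calls.

## Working session

There is one attempt and no reset: what is moved stays moved. The work goes in short steps, Python scripts to look and compute and a tool call to move; the robot and the scene stay as the last step left them, time stands still between calls to the robot, and variables do not carry over. Pictures are saved under pics/ and viewed, at most 10 in all, crops included, and the job is handed in when it is done.

Besides the shell and the picture viewer there is one more tool, called after "Emit:" as name(argument=value, ...) on one line, values as JSON. send_rows: Moves the arm, as the interface text tells. Its arguments: {"type":"object","properties":{"plan":{"type":"array","items":{"type":"number"}},"newtons":{"type":"number"}},"required":["plan"]}

```bash
ls; mkdir -p pics; python3 - <<'E'
from rig import sensors, optics
import cv2,pickle
d={}
for n in ("scene","top"):
    d[n]=optics.get_image(n); cv2.imwrite(f"pics/{n}0.png",d[n]["image"][:,:,::-1])
    print(n,d[n]["camera_matrix"],d[n]["origin"],d[n]["orientation"],[k for k in d[n]])
pickle.dump(d,open("im0.pkl","wb"))
o=sensors.get_obs();print(o)
E
```

```text
pics
scene [[466.07886437   0.         277.37530823]
 [  0.         466.07886437 210.97438075]
 [  0.           0.           1.        ]] [ 26.8999828  543.59042949 708.48418958] [[-0.7067856   0.47875556 -0.52081401]
 [-0.70733372 -0.49026504  0.50923394]
 [-0.01153832  0.72830852  0.68515222]] ['image', 'camera_matrix', 'origin', 'orientation']
top [[461.60582554   0.         270.71793662]
 [  0.         461.60582554 200.72765875]
 [  0.           0.           1.        ]] [ 340.1437553   108.48570237 1014.46277799] [[-0.00244334  0.9898205  -0.1423004 ]
 [-0.99978219 -0.00536743 -0.02016847]
 [-0.02072696  0.14222013  0.98961802]] ['image', 'camera_matrix', 'origin', 'orientation']
{'t': 0.1, 'qpos': array([-1.37031284e+00,  2.63488823e-01, -4.88451423e-02,  1.25940447e+00,
       -8.30658764e-06,  1.41551332e+00]), 'qd': array([-0.00058022, -0.00093269,  0.00182661, -0.00249623,  0.00035289,
       -0.00081276]), 'joint_efforts': array([ 4.17493255e-03, -6.38577747e+01,  3.85063183e+01,  9.93602240e-03,
       -2.21585800e-06, -1.83279815e-05]), 'tcp_pos': array([ 182.84993866, -492.05034041,  404.27638765]), 'orientation': array([[ 9.37379797e-01,  3.48308882e-01, -1.95754111e-04],
       [ 3.48308910e-01, -9.37379354e-01,  9.21581476e-04],
       [ 1.37499151e-04, -9.32054759e-04, -9.99999556e-01]]), 'ft_force': array([-0.31030061,  0.52090648,  0.25893677]), 'ft_torque': array([-0.00766396,  0.03846198,  0.00575754]), 'grasp_force': 0.0, 'finger_gap': 85.50100472471797}
```

View pics/scene0.png

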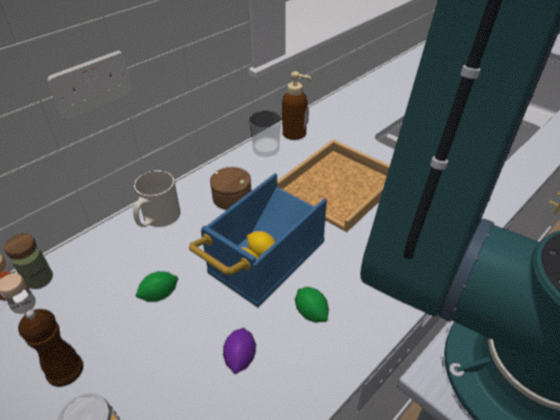

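View pics/top0.png

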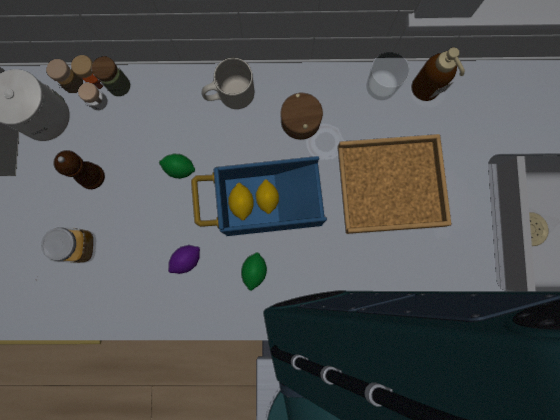

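The top view shows the tub with its bar handle at pixel (197,201). The lip faces right, toward the tray at (395,184), which is world -y. The lemons are at (241,200) and (268,196). The scene view shows the handle at about (220,255).

```bash
cat > h.py <<'E'
import numpy as np,cv2
def ray(d,px):
    K=d["camera_matrix"];p=np.linalg.inv(K)@np.array([px[0],px[1],1.]);v=np.asarray(d["orientation"])@np.array([p[0],-p[1],-p[2]])
    return np.asarray(d["origin"]),v
def onz(d,px,z):
    o,v=ray(d,px);return o+v*(z-o[2])/v[2]
def proj(d,P):
    c=np.asarray(d["orientation"]).T@(np.asarray(P)-d["origin"]);q=d["camera_matrix"]@np.array([c[0],-c[1],-c[2]]);return q[:2]/q[2]
def big(m):
    n,l,s,c=cv2.connectedComponentsWithStats(m.astype(np.uint8));i=1+np.argmax(s[1:,4]);return l==i,s[i],c[i]
E
python3 - <<'E'
import pickle;from h import *
d=pickle.load(open("im0.pkl","rb"));t=d["top"]
hsv=cv2.cvtColor(t["image"],cv2.COLOR_RGB2HSV)
br=cv2.inRange(hsv,(12,110,40),(32,255,255))
br[:,:185]=0;br[:,222:]=0;br[:165]=0;br[235:]=0
m,s,c=big(br>0);print("brass",s,c)
pts=[]
for v in range(184,219):
    u=np.where(m[v])[0]
    if len(u): 
        print(v,u.min(),u.max(),end=' | ')
        pts.append(onz(t,((u.min()+u.max())/2,v),125)) if len(u)<14 else 0
pts=np.array(pts);print()
vx,vy,x0,y0=cv2.fitLine(pts[:,:2].astype(np.float32),cv2.DIST_HUBER,0,.01,.01).ravel();print("bar dir",vx,vy,"pt",x0,y0)
vs=np.where(m.any(1))[0];us=[np.where(m[v])[0].min() for v in (vs.min()+3,vs.max()-3)];print(vs.min(),vs.max(),us)
bl=cv2.inRange(hsv,(98,120,30),(118,255,255));b,s,c=big(bl>0);print("blue",s,c)
cs,_=cv2.findContours(b.astype(np.uint8),0,1);h=cv2.convexHull(max(cs,key=cv2.contourArea))
ap=cv2.approxPolyDP(h,4,True)[:,0];
for p in ap: print(p,[onz(t,p,z)[:2].round(0) for z in (0,85,120,130)])
tr=cv2.inRange(hsv,(8,60,40),(25,255,255));tr[:,:330]=0;tr[:125]=0;tr[240:]=0;tr[:,455:]=0
b,s,c=big(tr>0);cs,_=cv2.findContours(b.astype(np.uint8),0,1)
for p in cv2.approxPolyDP(cv2.convexHull(max(cs,key=cv2.contourArea)),4,True)[:,0]: print("tray",p,onz(t,p,14)[:2].round(),onz(t,p,35)[:2].round())
# scene brass
sc=d["scene"];hs=cv2.cvtColor(sc["image"],cv2.COLOR_RGB2HSV);bs=cv2.inRange(hs,(12,110,40),(32,255,255));bs[:,:180]=0;bs[:,255:]=0;bs[:228]=0;bs[280:]=0
m2,s,c=big(bs>0);print("scene brass",s,c)
o=cv2.cvtColor(sc["image"],cv2.COLOR_RGB2BGR)[160:310,170:340].copy();o=cv2.resize(o,None,fx=4,fy=4,interpolation=2);cv2.imwrite("pics/c1.png",o[:600])
E
```

```text
brass [192 173  26  53 431] [200.42459397 200.71925754]
184 192 196 | 185 192 196 | 186 192 196 | 187 192 196 | 188 192 197 | 189 192 197 | 190 192 197 | 191 193 197 | 192 193 197 | 193 193 197 | 194 193 197 | 195 193 197 | 196 193 197 | 197 193 197 | 198 193 197 | 199 193 197 | 200 193 198 | 201 193 198 | 202 193 198 | 203 193 198 | 204 194 198 | 205 194 198 | 206 194 198 | 207 194 198 | 208 194 198 | 209 194 198 | 210 194 198 | 211 194 198 | 212 194 199 | 213 194 199 | 214 194 199 | 215 194 199 | 216 195 199 | 217 195 199 | 218 195 217 | 
bar dir 0.99420786 0.107474096 pt 460.27603 272.74335
173 225 [np.int64(196), np.int64(195)]
blue [ 214  157  112   79 5785] [272.7187554  195.56058773]
[318 157] [array([585.,  23.]), array([564.,  30.]), array([556.,  33.]), array([553.,  34.])]
[325 218] [array([447.,  10.]), array([438.,  18.]), array([434.,  21.]), array([433.,  22.])]
[321 225] [array([431.,  19.]), array([424.,  26.]), array([421.,  29.]), array([420.,  30.])]
[229 235] [array([410., 221.]), array([404., 212.]), array([402., 208.]), array([401., 207.])]
[221 231] [array([419., 239.]), array([413., 228.]), array([410., 224.]), array([409., 222.])]
[215 168] [array([561., 254.]), array([543., 242.]), array([535., 237.]), array([533., 236.])]
tray [438 134] [ 632. -243.] [ 625. -235.]
tray [450 224] [ 431. -258.] [ 429. -250.]
tray [347 233] [413. -36.] [411. -33.]
tray [340 142] [615. -26.] [609. -23.]
scene brass [190 234  61  40 594] [216.97811448 257.20875421]
```

View pics/c1.png

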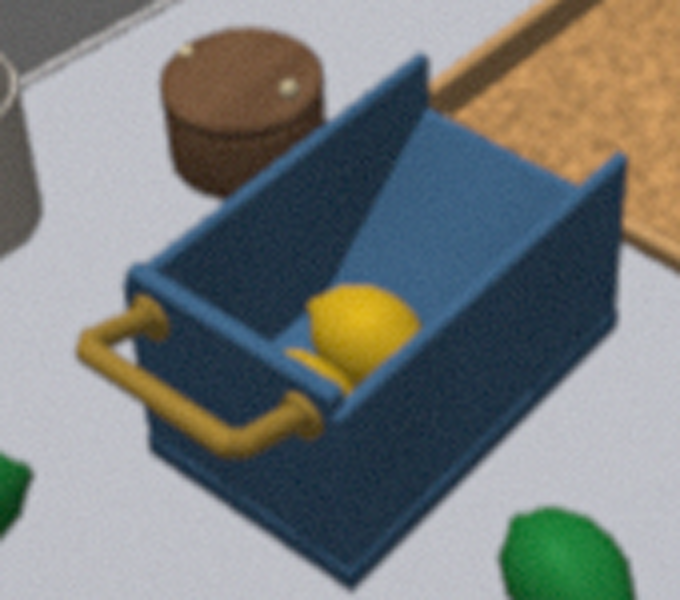

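The crop shows the bar's outer corners at about scene pixels (192,246) and (229,270). The gap between bar and wall is clear. Next I'll triangulate the bar centre and check it.

```bash
cat >> h.py <<'E'
def tri(a,pa,b,pb):
    o1,v1=ray(a,pa);o2,v2=ray(b,pb);s=np.linalg.lstsq(np.c_[v1,-v2],o2-o1,rcond=None)[0]
    p,q=o1+s[0]*v1,o2+s[1]*v2;return (p+q)/2,np.linalg.norm(p-q)
E
python3 - <<'E'
import pickle;from h import *
d=pickle.load(open("im0.pkl","rb"));t,s=d["top"],d["scene"]
print("ends top",[onz(t,p,125).round(1) for p in ((193.9,177),(196.9,223))],"ctr",onz(t,(195.5,200.),125).round(1))
print("ends tri",[tri(t,p,s,q) for p,q in (((194.2,178),(193,245.5)),((196.9,222),(228,269.5)))])
# scene bar line intersect with top center ray: handle at z
yaw=np.arctan2(.105,.9945);X=np.array([np.cos(yaw),np.sin(yaw),0]);Y=np.array([-X[1],X[0],0])
C=onz(t,(195.5,200.),125);O=C-250*Y-[0,0,125];print("O",O,yaw)
for n,l in (("front-",(-65,0,0)),("front+",(65,0,0)),("back-",(-65,210,0)),("back top-",(-65,210,130)),("back top+",(65,210,130)),("side top front+",(65,0,120)),("side top front-",(-65,0,120)),("bar",(0,250,125))):
    P=O+l[0]*X+l[1]*Y+[0,0,l[2]];print(n,P.round(),proj(t,P).round(1),proj(s,P).round(1))
M=(np.array([413.,-36])+[615,-26])/2;print("tray gap",(O[:2]-M)@Y[:2],(O[:2]-M)@X[:2])
E
```

```text
ends top [array([516.1, 277.7, 125. ]), array([425.2, 270. , 125. ])] ctr [470.3 273.6 125. ]
ends tri [(array([511.08672458, 274.24563393, 129.64345816]), np.float64(5.503537516115942)), (array([425.39538629, 267.68682114, 133.09495127]), np.float64(2.4647913953270546))]
O [496.52563779  25.01346429   0.        ] 0.10519098441355809
front- [432.  18.   0.] [321.2 224.8] [322.6 242.2]
front+ [561.  32.   0.] [314.1 167.3] [274.  215.2]
back- [410. 227.   0.] [226.4 235.2] [256.1 308.7]
back top- [410. 227. 130.] [218.5 230.6] [252.7 261.9]
back top+ [539. 241. 130.] [212.5 164.8] [196.9 226.7]
side top front+ [561.  32. 120.] [318.5 154.3] [273.  172.3]
side top front- [432.  18. 120.] [326.6 219.2] [326.1 198.9]
bar [470. 274. 125.] [195.5 200. ] [207.2 259.7]
tray gap 57.538608791292546 -11.49652188325206
```

Emit:
send_rows(plan=[0,0,-0.145,0,0,0,0.07,0,0,-0.145,0,0,0,0.07,0,0,-0.145,0,0,0,0.07,0,0,-0.145,0,0,0,0.07,0,0,-0.145,0,0,0,0.07,0,0,-0.145,0,0,0,0.07,0,0,-0.145,0,0,0,0.07,0,0,-0.145,0,0,0,0.07])

```text
t: 0.9
tcp_pos: [182.9, -492.1, 404.4]
orientation: [[0.049, 0.999, -0.0], [0.999, -0.049, 0.001], [0.001, -0.0, -1.0]]
ft_force: [0.4, -0.2, -0.2]
finger_gap: 70.3
grasp_force: 0.0
```

Emit:
send_rows(plan=[0,0,-0.145,0,0,0,0.05,0,0,-0.145,0,0,0,0.05,0,0,-0.145,0,0,0,0.05,0,0,-0.145,0,0,0,0.05,0,0,-0.145,0,0,0,0.05,0,0,-0.145,0,0,0,0.05,0,0,-0.145,0,0,0,0.05,0,0,-0.145,0,0,0,0.05])

```text
t: 1.7
tcp_pos: [182.9, -492.1, 404.4]
orientation: [[-0.896, 0.444, -0.0], [0.444, 0.896, 0.001], [0.0, 0.001, -1.0]]
ft_force: [-1.2, 0.6, 0.7]
finger_gap: 50.1
grasp_force: 0.0
```

Emit:
send_rows(plan=[0,0,-0.145,0,0,0,0.034,0,0,-0.145,0,0,0,0.034,0,0,-0.145,0,0,0,0.034,0,0,-0.145,0,0,0,0.034])

```text
t: 2.1
tcp_pos: [182.9, -492.1, 404.4]
orientation: [[-0.993, -0.12, -0.0], [-0.12, 0.993, 0.001], [0.0, 0.001, -1.0]]
ft_force: [0.3, -0.3, -0.1]
finger_gap: 33.9
grasp_force: 0.0
```

The points agree to within about 5 mm (bar near 468, 272). I'll move above the handle and refine with the wrist camera.

Emit:
send_rows(plan=[0,0,0,-0.0156,0.0302,0,0.034,0,0,0,-0.0156,0.0302,0,0.034,0,0,0,-0.0156,0.0302,0,0.034,0,0,0,-0.0156,0.0302,0,0.034,0,0,0,-0.0156,0.0302,0,0.034,0,0,0,-0.0156,0.0302,0,0.034,0,0,0,-0.0156,0.0302,0,0.034,0,0,0,-0.0156,0.0302,0,0.034])

```text
t: 2.9
tcp_pos: [279.4, -236.5, 404.5]
orientation: [[-0.994, -0.114, -0.0], [-0.114, 0.994, 0.0], [0.0, 0.0, -1.0]]
ft_force: [0.5, -0.4, -0.7]
finger_gap: 33.5
grasp_force: 0.0
```

Emit:
send_rows(plan=[0,0,0,-0.0156,0.0302,0,0.034,0,0,0,-0.0156,0.0302,0,0.034,0,0,0,-0.0156,0.0302,0,0.034,0,0,0,-0.0156,0.0302,0,0.034,0,0,0,-0.0156,0.0302,0,0.034,0,0,0,-0.0156,0.0302,0,0.034,0,0,0,-0.0156,0.0302,0,0.034,0,0,0,-0.0156,0.0302,0,0.034])

```text
t: 3.7
tcp_pos: [375.9, 17.9, 404.6]
orientation: [[-0.993, -0.114, -0.0], [-0.114, 0.993, -0.0], [0.0, -0.0, -1.0]]
ft_force: [1.1, -1.3, -0.0]
finger_gap: 34.0
grasp_force: 0.0
```

Emit:
send_rows(plan=[0,0,0,-0.0156,0.0302,0,0.034,0,0,0,-0.0156,0.0302,0,0.034,0,0,0,-0.0156,0.0302,0,0.034,0,0,0,-0.0156,0.0302,0,0.034,0,0,0,-0.0156,0.0302,0,0.034,0,0,0,-0.0156,0.0302,0,0.034,0,0,0,-0.0156,0.0302,0,0.034,0,0,0,-0.0156,0.0302,0,0.034])

```text
t: 4.5
tcp_pos: [472.4, 272.1, 404.4]
orientation: [[-0.993, -0.114, -0.0], [-0.114, 0.993, -0.0], [0.0, -0.0, -1.0]]
ft_force: [0.1, -0.3, 0.6]
finger_gap: 34.1
grasp_force: 0.0
```

```bash
python3 - <<'E'
from rig import sensors, optics
import cv2,pickle
w=optics.get_image("wrist"); o=sensors.get_obs(); pickle.dump((w,o),open("w1.pkl","wb"))
cv2.imwrite("pics/w1.png",w["image"][:,:,::-1]);print(w["camera_matrix"],w["origin"],w["orientation"],o["t"],o["tcp_pos"],o["qpos"])
E
```

```text
[[290.76932751   0.         279.87655714]
 [  0.         290.76932751 215.33093368]
 [  0.           0.           1.        ]] [393.82122456 264.31954728 373.12501889] [[-1.12812196e-01 -9.46626393e-01 -3.01946819e-01]
 [ 9.93616088e-01 -1.07688518e-01 -3.36192281e-02]
 [-6.91356827e-04 -3.03811876e-01  9.52731791e-01]] 4.55 [473.79727752 275.26492518 403.77827371] [3.77338632e-01 3.02873710e-01 6.57850350e-03 1.27429658e+00
 1.16089618e-03 2.61717177e-01]
```

View pics/w1.png

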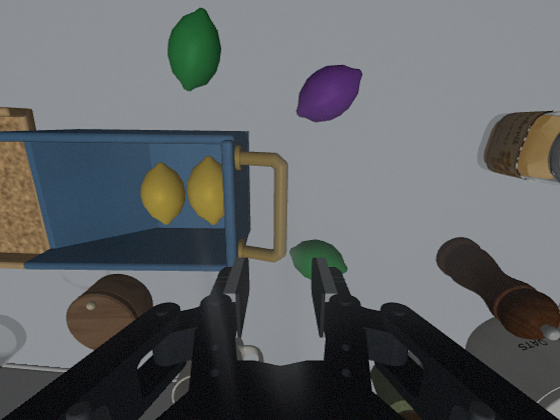

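The wrist view shows the bar along u≈281 from v≈160 to 255, with the fingers around u 240 to 320. Now I'll measure it.

```bash
python3 - <<'E'
import pickle;from h import *
from rig import sensors
w,o=pickle.load(open("w1.pkl","rb"));t=pickle.load(open("im0.pkl","rb"))["top"]
hsv=cv2.cvtColor(w["image"],cv2.COLOR_RGB2HSV);m=cv2.inRange(hsv,(12,90,40),(32,255,255));m[:,:232]=0;m[:,300:]=0;m[:140]=0;m[275:]=0
m,s,c=big(m>0);print(s)
P=[]
for v in range(172,244):
    u=np.where(m[v])[0];P.append(onz(w,(u.mean(),v),125)[:2])
P=np.float32(P);vx,vy,x0,y0=cv2.fitLine(P,cv2.DIST_HUBER,0,.01,.01).ravel();print("bar",vx,vy,x0,y0,"width",len(u))
vs=np.where(m[:,270:].any(1))[0];print(vs.min(),vs.max(),onz(w,(281,vs.min()),131).round(1),onz(w,(281,vs.max()),125).round(1))
print("tri",tri(w,(281,(vs.min()+vs.max())/2),t,(195.5,199.8)))
E
```

```text
[ 234  146   51  116 1754]
bar 0.9954789 0.09498252 462.89484 270.53235 width 12
153 261 [417.3 267.7 131. ] [517.2 279.2 125. ]
tri (array([471.60431541, 275.3817433 , 106.88131244]), np.float64(4.612905580976309))
```

Emit:
send_rows(plan=[0,0,0,0,0,0.02,0.034,0,0,0,0,0,0.02,0.034,0,0,0,0,0,0.02,0.034,0,0,0,0,0,0,0.034])

```text
t: 4.95
tcp_pos: [471.6, 270.4, 342.4]
orientation: [[-0.993, -0.114, -0.004], [-0.114, 0.993, -0.002], [0.004, -0.001, -1.0]]
ft_force: [0.7, 0.5, -0.4]
finger_gap: 34.0
grasp_force: 0.0
```

Emit:
send_rows(plan=[0,0,0.014,0.0033,0.0019,0.01,0.032,0,0,0,0,0,0.014,0.032,0,0,0,0,0,0.014,0.032,0,0,0,0,0,0.014,0.032,0,0,0,0,0,0.01,0.032,0,0,0,0,0,0,0.032])

```text
t: 5.55
tcp_pos: [468.5, 272.1, 282.0]
orientation: [[-0.995, -0.1, -0.001], [-0.1, 0.995, -0.0], [0.001, -0.0, -1.0]]
ft_force: [0.8, -0.1, 0.3]
finger_gap: 32.0
grasp_force: 0.0
```

```bash
python3 - <<'E'
from rig import sensors, optics
import cv2
w=optics.get_image("wrist"); s=optics.get_image("scene");o=sensors.get_obs()
b=cv2.resize(s["image"][200:300,160:340],None,fx=3,fy=3)
import numpy as np
im=np.zeros((600,560,3),np.uint8);im[:300,:540]=b[:300,:540];im[300:]=w["image"][100:400]
cv2.imwrite("pics/w2.png",im[:,:,::-1]);print(o["t"],o["tcp_pos"],o["ft_force"])
E
```

```text
5.65 [468.82180334 272.22523463 283.18755132] [-0.05894389  0.38509557  0.37288228]
```

View pics/w2.png

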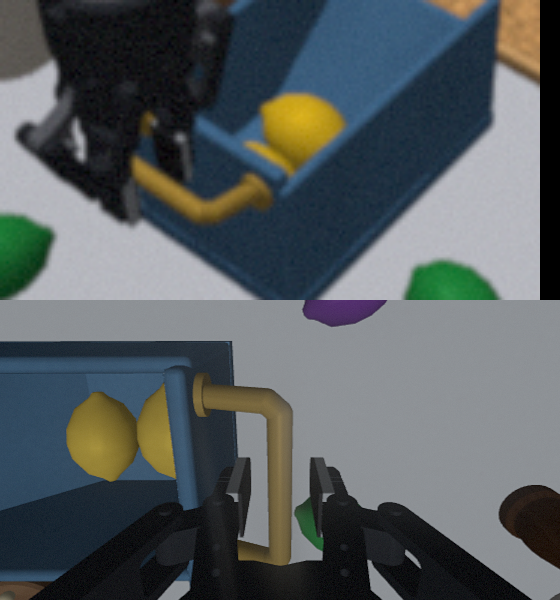

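The bar sits centred between the pads, with the finger clear of the wall. Closing now.

Emit:
send_rows(plan=[0,0,0,0,0,0.001,0.005,0,0,0,0,0,0,0.005,0,0,0,0,0,0,0.005,0,0,0,0,0,0,0.005,0,0,0,0,0,0,0.005], newtons=60)

```text
t: 6.15
tcp_pos: [469.0, 272.0, 282.4]
orientation: [[-0.995, -0.1, 0.001], [-0.1, 0.995, -0.0], [-0.001, -0.0, -1.0]]
ft_force: [-0.3, -3.7, 6.4]
finger_gap: 9.9
grasp_force: 58.5
```

```bash
python3 - <<'E'
import numpy as np
th=np.radians(np.r_[np.arange(0,60.1,2.5),np.arange(61.25,70.1,1.25)]+26.565);R=.2795
y=np.round(R*np.cos(th),4);z=np.round(R*np.sin(th),4)
for i in range(1,len(th)):print(round(np.degrees(th[i])-26.565,2),f"0,0,0,0,{y[i]-y[i-1]:.4f},{-(z[i]-z[i-1]):.4f},0.005,")
E
```

```text
2.5 0,0,0,0,-0.0057,-0.0108,0.005,
5.0 0,0,0,0,-0.0062,-0.0105,0.005,
7.5 0,0,0,0,-0.0066,-0.0103,0.005,
10.0 0,0,0,0,-0.0070,-0.0099,0.005,
12.5 0,0,0,0,-0.0075,-0.0096,0.005,
15.0 0,0,0,0,-0.0079,-0.0093,0.005,
17.5 0,0,0,0,-0.0083,-0.0090,0.005,
20.0 0,0,0,0,-0.0086,-0.0086,0.005,
22.5 0,0,0,0,-0.0091,-0.0081,0.005,
25.0 0,0,0,0,-0.0094,-0.0078,0.005,
27.5 0,0,0,0,-0.0097,-0.0074,0.005,
30.0 0,0,0,0,-0.0100,-0.0069,0.005,
32.5 0,0,0,0,-0.0103,-0.0065,0.005,
35.0 0,0,0,0,-0.0106,-0.0061,0.005,
37.5 0,0,0,0,-0.0109,-0.0056,0.005,
40.0 0,0,0,0,-0.0110,-0.0050,0.005,
42.5 0,0,0,0,-0.0113,-0.0046,0.005,
45.0 0,0,0,0,-0.0115,-0.0042,0.005,
47.5 0,0,0,0,-0.0117,-0.0036,0.005,
50.0 0,0,0,0,-0.0118,-0.0031,0.005,
52.5 0,0,0,0,-0.0119,-0.0025,0.005,
55.0 0,0,0,0,-0.0120,-0.0021,0.005,
57.5 0,0,0,0,-0.0121,-0.0015,0.005,
60.0 0,0,0,0,-0.0122,-0.0010,0.005,
61.25 0,0,0,0,-0.0060,-0.0003,0.005,
62.5 0,0,0,0,-0.0061,-0.0002,0.005,
63.75 0,0,0,0,-0.0061,-0.0000,0.005,
65.0 0,0,0,0,-0.0061,0.0001,0.005,
66.25 0,0,0,0,-0.0061,0.0002,0.005,
67.5 0,0,0,0,-0.0061,0.0004,0.005,
68.75 0,0,0,0,-0.0061,0.0005,0.005,
70.0 0,0,0,0,-0.0061,0.0006,0.005,
```

Emit:
send_rows(plan=[0,0,0,0,-0.0057,-0.0108,0.005,0,0,0,0,-0.0062,-0.0105,0.005,0,0,0,0,-0.0066,-0.0103,0.005,0,0,0,0,-0.007,-0.0099,0.005,0,0,0,0,0,0,0.005,0,0,0,0,0,0,0.005])

```text
t: 6.75
tcp_pos: [471.4, 246.7, 323.7]
orientation: [[-0.995, -0.1, 0.001], [-0.1, 0.995, 0.001], [-0.001, 0.001, -1.0]]
ft_force: [-1.4, 7.4, -4.2]
finger_gap: 9.2
grasp_force: 59.2
```

```bash
python3 - <<'E'
from rig import sensors, optics
import cv2,numpy as np
w=optics.get_image("wrist"); s=optics.get_image("scene");o=sensors.get_obs()
b=cv2.resize(s["image"][150:300,180:360],None,fx=2,fy=2)
im=np.zeros((600,560,3),np.uint8);im[:300,:360]=b;im[300:]=w["image"][100:400]
cv2.imwrite("pics/w3.png",im[:,:,::-1]);print(o["t"],o["tcp_pos"],o["ft_force"],o["ft_torque"],o["finger_gap"],o["grasp_force"])
E
```

```text
6.85 [471.33358513 246.91256024 323.48473072] [-0.50171024  7.38705056 -4.32346258] [1.36097271 0.16342468 0.01981117] 9.72572227020282 59.15215194225311
```

View pics/w3.png

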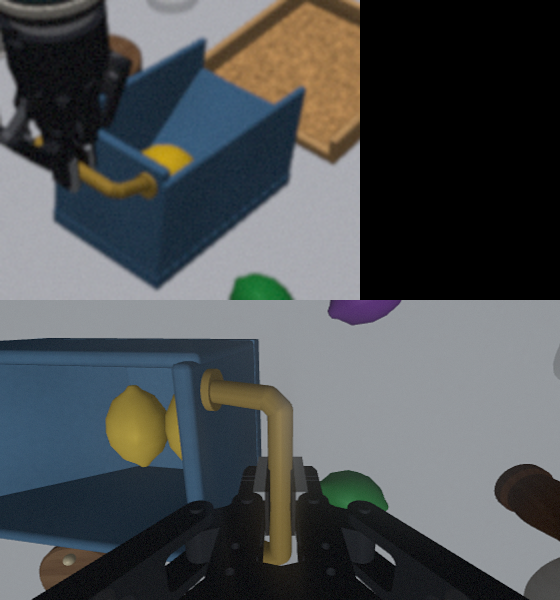

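The hand holds the bar, the tub is tipped about 10°, and its front corner stays at scene pixel (325,240). I'll continue with a slight upward bias to cut the forward push.

Emit:
send_rows(plan=[0,0,0,0,-0.007,-0.0106,0.005,0,0,0,0,-0.0077,-0.0099,0.005,0,0,0,0,-0.0081,-0.0095,0.005,0,0,0,0,-0.0086,-0.0086,0.005,0,0,0,0,0,0,0.005])

```text
t: 7.35
tcp_pos: [474.7, 214.2, 362.9]
orientation: [[-0.995, -0.099, 0.001], [-0.099, 0.995, -0.001], [-0.001, -0.001, -1.0]]
ft_force: [0.5, -0.7, -12.0]
finger_gap: 9.8
grasp_force: 58.7
```

Emit:
send_rows(plan=[0,0,0,0,-0.0091,-0.0081,0.005,0,0,0,0,-0.0094,-0.0078,0.005,0,0,0,0,-0.0097,-0.0074,0.005,0,0,0,0,-0.01,-0.0069,0.005,0,0,0,0,0,0,0.005])

```text
t: 7.85
tcp_pos: [478.6, 176.5, 393.3]
orientation: [[-0.995, -0.099, 0.002], [-0.099, 0.995, 0.001], [-0.002, 0.0, -1.0]]
ft_force: [-0.9, 6.2, -3.0]
finger_gap: 9.5
grasp_force: 59.5
```

```bash
python3 - <<'E'
from rig import sensors, optics
import cv2,numpy as np
w=optics.get_image("wrist"); s=optics.get_image("scene");o=sensors.get_obs()
b=cv2.resize(s["image"][120:270,200:380],None,fx=3,fy=3)
im=np.zeros((600,560,3),np.uint8);im[:450,:540]=b;im[450:,:]=w["image"][200:350]
cv2.imwrite("pics/w4.png",im[:,:,::-1]);print(o["t"],o["tcp_pos"],o["ft_force"],o["ft_torque"],o["finger_gap"],o["grasp_force"])
E
```

```text
7.95 [478.40604448 177.44053575 392.59523584] [-0.61876238  6.90389352 -1.59302929] [1.32766472 0.18983281 0.04863601] 10.071892787973333 59.50906813144684
```

View pics/w4.png

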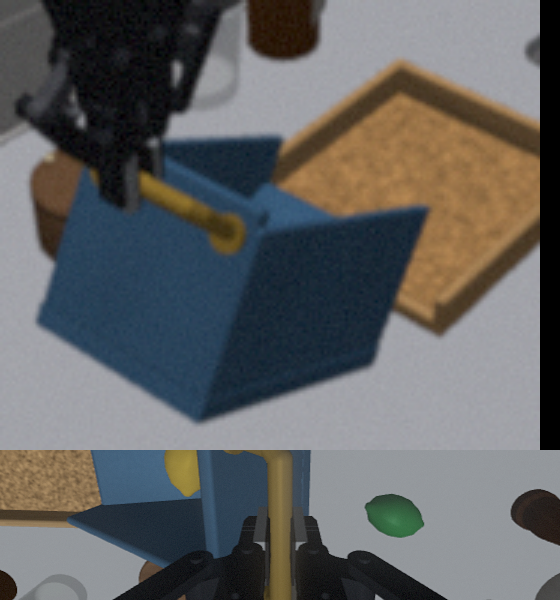

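The tub is tipped about 30°, and its pivot corner holds at scene pixel (324,242). Continuing.

Emit:
send_rows(plan=[0,0,0,0,-0.0103,-0.0068,0.005,0,0,0,0,-0.0106,-0.0064,0.005,0,0,0,0,-0.0109,-0.006,0.005,0,0,0,0,-0.011,-0.005,0.005,0,0,0,0,0,0,0.005])

```text
t: 8.45
tcp_pos: [482.8, 134.2, 417.1]
orientation: [[-0.995, -0.099, 0.002], [-0.099, 0.995, 0.001], [-0.002, 0.0, -1.0]]
ft_force: [-0.8, 7.8, 2.9]
finger_gap: 9.9
grasp_force: 59.6
```

Emit:
send_rows(plan=[0,0,0,0,-0.0113,-0.0046,0.005,0,0,0,0,-0.0115,-0.0042,0.005,0,0,0,0,-0.0117,-0.0036,0.005,0,0,0,0,-0.0118,-0.0031,0.005,0,0,0,0,0,0,0.005])

```text
t: 8.95
tcp_pos: [487.5, 88.5, 433.2]
orientation: [[-0.995, -0.099, 0.003], [-0.099, 0.995, 0.001], [-0.003, 0.001, -1.0]]
ft_force: [-1.5, 7.7, 13.8]
finger_gap: 9.5
grasp_force: 59.6
```

Emit:
send_rows(plan=[0,0,0,0,-0.006,-0.0013,0.005,0,0,0,0,-0.0059,-0.0012,0.005,0,0,0,0,-0.006,-0.0011,0.005,0,0,0,0,-0.006,-0.001,0.005,0,0,0,0,-0.006,-0.0008,0.005,0,0,0,0,0,0,0.005])

```text
t: 9.55
tcp_pos: [490.4, 59.0, 438.2]
orientation: [[-0.995, -0.1, 0.003], [-0.1, 0.995, 0.001], [-0.003, 0.0, -1.0]]
ft_force: [-0.6, 6.7, 10.4]
finger_gap: 9.4
grasp_force: 63.1
```

```bash
cat > st.py <<'E'
from rig import sensors, optics
import cv2,numpy as np,sys
s=optics.get_image("scene");t=optics.get_image("top");o=sensors.get_obs()
im=np.zeros((600,560,3),np.uint8);im[:300,:480]=cv2.resize(s["image"][120:270,200:440],None,fx=2,fy=2);im[300:,:]=cv2.resize(t["image"][110:260,180:460],None,fx=2,fy=2)
cv2.imwrite(sys.argv[1],im[:,:,::-1]);print(o["t"],o["tcp_pos"],o["ft_force"],o["finger_gap"],o["grasp_force"])
for n,i in (("scene",s),("top",t)):
    m=cv2.inRange(cv2.cvtColor(i["image"],cv2.COLOR_RGB2HSV),(19,185,110),(30,255,255));N,l,S,c=cv2.connectedComponentsWithStats(m)
    print(n,[(S[k,4],c[k].round()) for k in range(1,N) if S[k,4]>60])
E
python3 st.py pics/s5.png
```

```text
9.65 [490.37028442  59.33411099 438.14875849] [-1.14640492  4.75756659 10.34546204] 9.307060816094927 63.03651452064514
scene [(np.int32(260), array([352., 177.]))]
top []
```

View pics/s5.png

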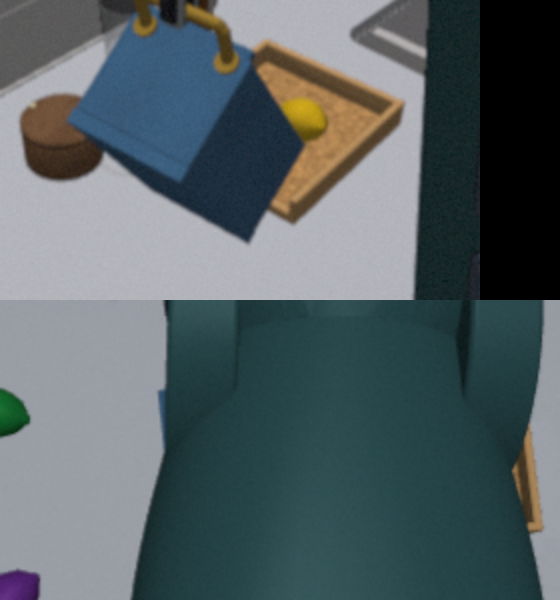

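One lemon is already in the tray, at scene pixel (352,177). The pivot corner is steady at (324,240). I'll go slowly further.

Emit:
send_rows(plan=[0,0,0,0,-0.0061,-0.0006,0.005,0,0,0,0,-0.0061,-0.0004,0.005,0,0,0,0,-0.0061,-0.0003,0.005,0,0,0,0,-0.0061,-0.0001,0.005,0,0,0,0,-0.0061,0,0.005,0,0,0,0,-0.0061,0,0.005,0,0,0,0,0,0,0.005,0,0,0,0,0,0,0.005])

```text
t: 10.45
tcp_pos: [494.0, 22.5, 439.3]
orientation: [[-0.995, -0.099, 0.002], [-0.099, 0.995, -0.001], [-0.002, -0.001, -1.0]]
ft_force: [-0.6, 2.1, 9.5]
finger_gap: 9.7
grasp_force: 65.1
```

```bash
python3 st.py pics/s6.png
```

```text
10.55 [493.99373825  22.59766802 439.29886109] [0.05873778 1.68321417 9.30501505] 9.68113375535456 65.13745665550232
scene [(np.int32(344), array([372., 168.]))]
top []
```

Emit:
send_rows(plan=[0,0,0,0,-0.0061,0.0001,0.005,0,0,0,0,-0.0061,0.0002,0.005,0,0,0,0,-0.0061,0.0003,0.005,0,0,0,0,0,0,0.005,0,0,0,0,0,0,0.005,0,0,0,0,0,0,0.005,0,0,0,0,0,0,0.005,0,0,0,0,0,0,0.005])

```text
t: 11.35
tcp_pos: [495.8, 4.5, 438.5]
orientation: [[-0.995, -0.1, 0.002], [-0.1, 0.995, -0.001], [-0.001, -0.001, -1.0]]
ft_force: [-1.0, 1.9, 8.0]
finger_gap: 9.3
grasp_force: 65.0
```

```bash
python3 st.py pics/s7.png
```

```text
11.45 [495.7617096    4.51559318 438.55761357] [-1.36409802  1.97709723  7.76384623] 9.182704563701817 64.98555064201355
scene [(np.int32(347), array([372., 168.]))]
top []
```

View pics/s7.png

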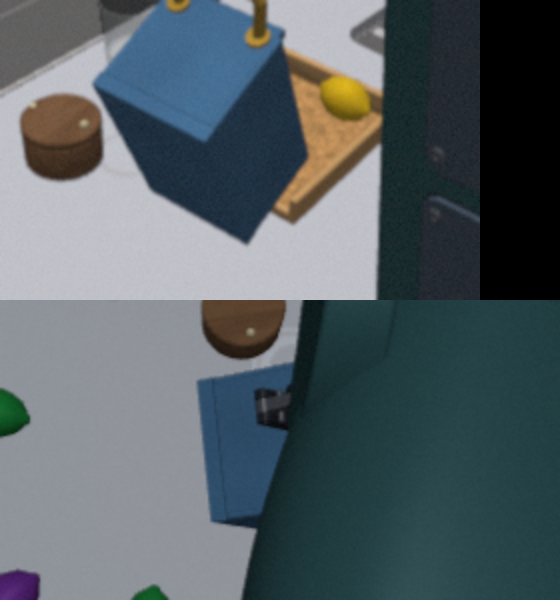

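The picture shows one lemon at rest in the tray. The other is hidden from this view, so I'll check numerically through the wrist camera.

```bash
cat > ye.py <<'E'
from rig import sensors, optics
from h import *
for n in ("wrist","scene","top"):
    w=optics.get_image(n);m=cv2.inRange(cv2.cvtColor(w["image"],cv2.COLOR_RGB2HSV),(19,170,80),(30,255,255));N,l,S,c=cv2.connectedComponentsWithStats(m)
    for k in range(1,N):
        if S[k,4]>60:
            hs=cv2.cvtColor(w["image"],cv2.COLOR_RGB2HSV)[l==k].mean(0).round();print(n,S[k],c[k].round(),hs,onz(w,c[k],31).round())
o=sensors.get_obs();print(o["t"],o["tcp_pos"].round(1),o["ft_force"].round(1),o["finger_gap"])
E
python3 ye.py
```

```text
scene [360 158  26  22 422] [372. 169.] [ 23. 214. 163.] [ 485. -217.   31.]
11.6 [495.8   4.5 438.6] [-0.1  2.7  7.6] 9.55642370717384
```

Emit:
send_rows(plan=[0,0,0,0,-0.0045,0.0003,0.005,0,0,0,0,-0.0045,0.0004,0.005,0,0,0,0,0,0,0.005,0,0,0,0,0,0,0.005,0,0,0,0,0,0,0.005,0,0,0,0,0,0,0.005,0,0,0,0,0,0,0.005])

```text
t: 12.3
tcp_pos: [496.6, -4.4, 437.3]
orientation: [[-0.995, -0.1, 0.0], [-0.1, 0.995, -0.0], [-0.0, -0.0, -1.0]]
ft_force: [0.6, 0.9, 3.2]
finger_gap: 9.8
grasp_force: 65.4
```

Emit:
send_rows(plan=[0,0,0,0,0.0045,-0.0004,0.005,0,0,0,0,0.0045,-0.0003,0.005,0,0,0,0,0.0061,-0.0003,0.005,0,0,0,0,0.0061,-0.0002,0.005,0,0,0,0,0.0061,-0.0001,0.005,0,0,0,0,0.0061,0,0.005,0,0,0,0,0.0061,0,0.005,0,0,0,0,0.0061,0.0001,0.005])

```text
t: 13.1
tcp_pos: [491.9, 41.5, 437.9]
orientation: [[-0.995, -0.1, -0.001], [-0.1, 0.995, 0.0], [0.001, 0.0, -1.0]]
ft_force: [2.2, -0.1, -7.7]
finger_gap: 9.7
grasp_force: 65.1
```

Emit:
send_rows(plan=[0,0,0,0,0.0061,0.0003,0.005,0,0,0,0,0.0061,0.0004,0.005,0,0,0,0,0.0061,0.0006,0.005,0,0,0,0,0.006,0.0008,0.005,0,0,0,0,0.006,0.001,0.005,0,0,0,0,0.006,0.0011,0.005,0,0,0,0,0.0059,0.0012,0.005,0,0,0,0,0.006,0.0013,0.005])

```text
t: 13.9
tcp_pos: [487.1, 89.4, 431.8]
orientation: [[-0.995, -0.1, 0.0], [-0.1, 0.995, 0.0], [-0.0, 0.0, -1.0]]
ft_force: [1.2, -0.0, -7.5]
finger_gap: 9.3
grasp_force: 63.6
```

```bash
python3 ye.py
```

```text
scene [360 158  25  22 428] [372. 169.] [ 23. 215. 148.] [ 486. -216.   31.]
top [420 182  24  34 586] [431. 199.] [ 24. 225. 142.] [ 484. -215.   31.]
14.05 [487.1  89.2 431.8] [ 2.1  2.  -4.8] 9.533140836138962
```

Emit:
send_rows(plan=[0,0,0,0,0.0118,0.0031,0.005,0,0,0,0,0.0117,0.0036,0.005,0,0,0,0,0.0115,0.0042,0.005,0,0,0,0,0.0113,0.0046,0.005,0,0,0,0,0,0,0.005])

```text
t: 14.55
tcp_pos: [482.3, 136.7, 415.6]
orientation: [[-0.995, -0.102, -0.0], [-0.102, 0.995, 0.001], [0.0, 0.001, -1.0]]
ft_force: [1.6, 5.2, 0.8]
finger_gap: 9.9
grasp_force: 64.3
```

Emit:
send_rows(plan=[0,0,0,0,0.011,0.005,0.005,0,0,0,0,0.0109,0.006,0.005,0,0,0,0,0.0106,0.0064,0.005,0,0,0,0,0.0103,0.0068,0.005,0,0,0,0,0,0,0.005])

```text
t: 15.05
tcp_pos: [477.9, 179.5, 390.9]
orientation: [[-0.995, -0.102, -0.001], [-0.102, 0.995, 0.001], [0.001, 0.002, -1.0]]
ft_force: [0.5, 6.2, 1.4]
finger_gap: 9.5
grasp_force: 66.0
```

```bash
python3 ye.py
```

```text
scene [360 158  26  22 424] [372. 169.] [ 23. 217. 138.] [ 485. -217.   31.]
scene [246 179  23  15  80] [257. 187.] [ 21. 176. 118.] [630.  18.  31.]
scene [317 179  24  12 192] [327. 185.] [ 23. 213. 168.] [522. -99.  31.]
top [356 174  25  38 675] [368. 193.] [ 24. 224. 147.] [498. -81.  31.]
top [420 182  24  34 588] [431. 199.] [ 24. 224. 143.] [ 484. -215.   31.]
15.2 [478.1 178.8 391.4] [1.9 6.8 0.6] 9.664789617634336
```

Both lemons are in the tray, at about (498,-81) and (484,-215). Easing the tub down now.

Emit:
send_rows(plan=[0,0,0,0,0.01,0.0069,0.005,0,0,0,0,0.0097,0.0074,0.005,0,0,0,0,0.0094,0.0078,0.005,0,0,0,0,0.0091,0.0081,0.005,0,0,0,0,0.0086,0.0086,0.005,0,0,0,0,0.0081,0.0095,0.005,0,0,0,0,0,0,0.005])

```text
t: 15.9
tcp_pos: [472.4, 233.9, 342.4]
orientation: [[-0.995, -0.101, -0.001], [-0.101, 0.995, 0.002], [0.001, 0.002, -1.0]]
ft_force: [0.6, 9.3, 1.8]
finger_gap: 9.9
grasp_force: 66.0
```

Emit:
send_rows(plan=[0,0,0,0,0.0077,0.0099,0.005,0,0,0,0,0.007,0.0106,0.005,0,0,0,0,0.0035,0.005,0.005,0,0,0,0,0.0035,0.0049,0.005,0,0,0,0,0.0033,0.0052,0.005,0,0,0,0,0.0033,0.0051,0.005,0,0,0,0,0,0,0.005])

```text
t: 16.6
tcp_pos: [469.5, 261.7, 302.0]
orientation: [[-0.995, -0.101, -0.001], [-0.101, 0.995, 0.002], [0.001, 0.002, -1.0]]
ft_force: [-0.6, 9.9, -0.3]
finger_gap: 9.7
grasp_force: 67.5
```

Emit:
send_rows(plan=[0,0,0,0,0.0031,0.0053,0.005,0,0,0,0,0.0031,0.0052,0.005,0,0,0,0,0.002,0.0036,0.005,0,0,0,0,0.0019,0.0036,0.005,0,0,0,0,0.0009,0.0018,0.005,0,0,0,0,0.0009,0.0018,0.005,0,0,0,0,0,0,0.005,0,0,0,0,0,0,0.005])

```text
t: 17.4
tcp_pos: [468.2, 272.5, 282.4]
orientation: [[-0.995, -0.1, 0.001], [-0.1, 0.995, -0.0], [-0.001, -0.0, -1.0]]
ft_force: [-6.3, -0.5, 20.9]
finger_gap: 9.6
grasp_force: 70.8
```

Emit:
send_rows(plan=[0,0,0,0,0,0,0.014,0,0,0,0,0,0,0.022,0,0,0,0,0,0,0.03,0,0,0,0,0,0,0.034,0,0,0,0,0,0,0.034])

```text
t: 17.9
tcp_pos: [468.7, 272.2, 281.5]
orientation: [[-0.995, -0.1, -0.0], [-0.1, 0.995, -0.0], [0.0, -0.0, -1.0]]
ft_force: [-0.8, -0.1, -0.0]
finger_gap: 33.8
grasp_force: 0.0
```

Emit:
send_rows(plan=[0,0,0,0,0,-0.008,0.034,0,0,0,0,0,-0.015,0.034,0,0,0,0,0,-0.02,0.034,0,0,0,0,0,-0.03,0.034,0,0,0,0,0,-0.04,0.034,0,0,0,0,0.03,-0.03,0.034,0,0,0,0,0.03,0,0.034,0,0,0,0,0,0,0.034])

```text
t: 18.7
tcp_pos: [462.4, 334.1, 425.8]
orientation: [[-0.995, -0.102, 0.002], [-0.102, 0.995, 0.002], [-0.002, 0.001, -1.0]]
ft_force: [0.3, -0.5, -1.1]
finger_gap: 33.6
grasp_force: 0.0
```

```bash
python3 ye.py; python3 - <<'E'
from rig import optics
from h import *
import pickle
d=pickle.load(open("im0.pkl","rb"));r=[]
for n in ("scene","top"):
    i=optics.get_image(n)["image"];r.append(cv2.resize(i,(400,300)))
    df=np.abs(i.astype(int)-d[n]["image"]).sum(2)>90
    def blue(im):
        b,s,c=big(cv2.inRange(cv2.cvtColor(im,cv2.COLOR_RGB2HSV),(98,120,30),(118,255,255))>0);return s,c.round(1)
    print(n,blue(d[n]["image"]),blue(i))
cv2.imwrite("pics/end.png",np.hstack(r)[:,:,::-1])
E
```

```text
scene [360 158  26  22 428] [372. 169.] [ 23. 216. 144.] [ 485. -217.   31.]
scene [317 179  28  28 528] [331. 192.] [ 23. 217. 151.] [500. -86.  31.]
scene [190 236  19  25 111] [199. 248.] [ 21. 175. 124.] [577. 221.  31.]
scene [209 258  40  16 130] [227. 266.] [ 21. 175. 122.] [502. 213.  31.]
top [356 174  25  38 664] [368. 192.] [ 24. 228. 122.] [499. -81.  31.]
top [192 176  26  50 308] [200. 201.] [ 22. 177. 104.] [481. 282.  31.]
top [420 182  24  34 555] [431. 198.] [ 24. 229. 120.] [ 485. -215.   31.]
18.85 [462.6 331.6 424.7] [-0.1  0.4  0.6] 33.79489725138918
scene (array([ 202,  175,  124,  131, 7527], dtype=int32), array([265.5, 237.6])) (array([ 202,  175,  124,  131, 8141], dtype=int32), array([264.7, 238.3]))
top (array([ 214,  157,  112,   79, 5785], dtype=int32), array([272.7, 195.6])) (array([ 214,  157,  112,   79, 7132], dtype=int32), array([268.6, 196.5]))
```

View pics/end.png

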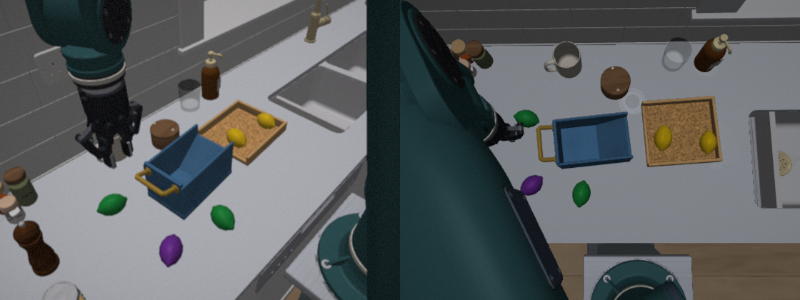

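The tub's outline is in the same place in both views as at the start. Both lemons are in the tray and the gripper is clear.

```bash
python3 -c "from rig import order;print(order.hand_in())"
```

```text
the job is handed in; nothing more can be done
None
```

Both lemons are in the tray, the tub stands flat where it stood, the handle is released, and the job was handed in at about 19 s.

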